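# Find the rocking tub lid and press it home

### The arm

A 6-joint arm with a two-finger parallel gripper is mounted at the origin on the work surface. World frame = base frame: x ahead of the robot, y to its left, z up, the work surface at z = 0. Lengths are in mm, angles in rad, forces in N, time in s.
With the tool pointing down it reaches from about 275 to 1000 mm from the base axis. Payload 8.4 kg.
Tool frame: the origin (TCP) lies on the centre line of the jaws, within the pads' length; the fingertips stand 25 mm ahead of it and the grasp point (between the pads) lies 6 mm ahead of it; z points along the fingers, x is the direction in which the jaws open and shut, and the axes are right-handed (so a half turn about z gives the same grasp; the last joint's range is limited). The gripper opens to 85 mm and grips with 20 to 120 N. Pads are 22 mm wide; open, the fingers measure 114 mm over their backs; the gripper's body (76 mm by 85 mm) begins 54 mm behind the grasp point. The pads swing forward as they close: fully open they stand 13 mm farther back than shut.
Start: joints at [1.239, 0.353, 1.633, -0, 1.155, -0.002], TCP at [202.407, 591.32, 256.281] pointing down, gripper open.
Joint ranges: [-2.63, 2.63], [-0.92, 2.1], [0.06, 2.66], [-1.3, 4.44], [0, 2.69], [-3.02, 3.02]. Speed limits (rad/s): [2.22, 2.22, 2.79, 3.14, 3.14, 3.14].

### API

Orientations are given as [roll, pitch, yaw] about the fixed x, y, z axes, in that order (R = Rz(yaw) Ry(pitch) Rx(roll)).
In Python, from rig import r gives the robot as it stands. The module is installed in compiled form; this text tells all that it offers.
- The arm moves only by the tool jog_arm, never from a script. Its argument "deltas" is a list of rows, each an object with "gripper": the gripper command: -1 is fully open, 1 is shut, values between are in proportion; "translation": the shift along the world's x, y, z in units of 10 cm (1.0 is 10 cm), a list of three; "dr": the turn, a rotation vector about the world's x, y, z in units of pi/2 rad (1.0 is pi/2 rad), a list of three. In form: [{"gripper": gripper, "translation": [x, y, z], "dr": [wx, wy, wz]}, ...]. A call has 1 to 12 rows; each row shifts and turns the commanded pose from where the row before left it; what a row does not reach is not made up. A row lasts 1/12 s, in which the tool goes at most 41.7 mm and 7.16 degrees, less where a joint would pass 70% of its speed; a pose out of reach is approached as far as the arm can. A call with a number of a shift or a turn outside -1 to 1 is refused whole. A call with a gripper value outside its range is refused whole. The fingers move at their own pace and stop on an object; "squeeze" is the grip in N (left out, the last holds). Time passes only in rows, so rows that do not move let the fingers close. It gives the time, the measured TCP pose, the force and the opening at its end, in the units of the state.
- r.sense(): the state, without advancing time (a new reading comes with each control period).
- r.grab_frame(name): name is "scene" or "top" or "wrist"; returns the picture (480x640x3 uint8, blue, green, red); there is no depth.
- r.calibration(name): a dict with "mtx" (3x3 intrinsics, pixels), "k1" (the pictures are not rectified: a ray, as slopes to the right and down, at radius r is drawn at 1 + k1 r^2 times it, then the intrinsics apply), "world_from_camera" (4x4, takes a point from camera to world coordinates). Camera axes: x right, y down, z forward; pixel columns grow to the right and rows downward; lengths in mm; the calibration is good to about 2 mm. A picture is of the moment at which its call begins: read the wrist's pose just before it. calibration takes no time and is no camera call; for the wrist camera it gives the pose at the moment of the call.
- r.sign_off(): hands the job in, once; it reports no verdict.
The state is a dict: "clock": time; "qpos": joint angles; "qvel": joint speeds; "joint_efforts": joint torques, N m; "eef_pos": TCP position; "tcp_rot": TCP orientation; "contact_force": force on the tool from outside, world axes, zero at the start; "wrist_torque": the same for the moment, N m; "opening": opening from 0.0 (shut) to 1.0 (fully open).
Only numpy, scipy, OpenCV 4.12 (cv2) and the standard library are available. Lean on these libraries where they do the work, as an engineer would, in place of code of your own. Each camera call takes 0.05 s, during which the arm holds its last target. There are 200 camera calls.

### The job

One of the four blue tub lids is not home on its tub, though it looks like the others: press down near the edge of the lids with the fingertips, one lid after another, until you find the one that rocks. Then press that lid down in the middle until it sits fully home and level on its tub. Only press: do not lift any lid off or push it aside, and leave the pot, the jar and the brush where they are.

Things in the scene. Friction and masses are not known exactly. Their poses are not given: they have to be found in the camera images.
- lid_1: one of four identical blue round lids, 94 mm across; origin: centre of its flat top, z up, 70 mm above the table at the start (loose lid too). A grey disc 28 mm across marks the middle. The top is 6 mm thick, with a 14 mm skirt below that loosely (2.5 mm play) surrounds the top of a fixed white tub 84 mm across. Lids weigh 50 to 85 g and are not fastened
- lid_2: one of four identical blue round lids, 94 mm across; origin: centre of its flat top, z up, 70 mm above the table at the start (loose lid too). Any of the four can be the loose one. A seated lid rests on its tub's rim and gives under 1 mm wherever it is pressed
- lid_3: one of four identical blue round lids, 94 mm across; origin: centre of its flat top, z up, 70 mm above the table at the start (loose lid too). The loose lid lies level on a stiff catch 28 mm across in mid-tub: pressed within 10 mm of its edge, any side, with 1 N, it tips 0.12 rad, that spot sinks 4 to 6 mm, and it drops level when let go
- lid_4: one of four identical blue round lids, 94 mm across; origin: centre of its flat top, z up, 70 mm above the table at the start (loose lid too). Pressed in the middle with over about 10 N (20 N is plenty) the loose lid's catch gives; the lid sinks 7 mm onto its rim and stays, level: home, its origin then 63 mm above the table
- clay_pot: small loose terracotta pot, 62 mm across, 66 mm tall, standing among the tubs; origin at the centre of its foot. Bystander
- glue_jar: loose amber glass jar with a white cap, 44 mm across, 60 mm tall; origin at the centre of its foot. Bystander
- brush: loose hand brush, 170 mm long, under 40 mm high, lying on the table along its own x, its handle towards -x; origin at its underside about mid-length. Bystander
Mind the look-alikes: they are no part of the job. What is shaped like the lid_3 but green or yellow is not meant.

How it is judged (in metres and radians):
On the way, in this order (a step that is already met when the one before it is completed fails the run):
1. the loose lid has been found: a lid rocks (tips by more than 0.06 rad) under the fingers' press near its edge (((angle between lid_1's own z axis and vertical above 0.06 rad and contact force between the fingers and lid_1 above 0.2 N) or (angle between lid_2's own z axis and vertical above 0.06 rad and contact force between the fingers and lid_2 above 0.2 N) or (angle between lid_3's own z axis and vertical above 0.06 rad and contact force between the fingers and lid_3 above 0.2 N) or (angle between lid_4's own z axis and vertical above 0.06 rad and contact force between the fingers and lid_4 above 0.2 N))), for 0.05 s.
2. that lid has been pressed down home and level (((height (world z) of lid_1 below 0.0655 m and angle between lid_1's own z axis and vertical below 0.025 rad) or (height (world z) of lid_2 below 0.0655 m and angle between lid_2's own z axis and vertical below 0.025 rad) or (height (world z) of lid_3 below 0.0655 m and angle between lid_3's own z axis and vertical below 0.025 rad) or (height (world z) of lid_4 below 0.0655 m and angle between lid_4's own z axis and vertical below 0.025 rad))), for 0.2 s.
At the end, for the whole second after the job is handed in: The loose lid is home (its top less than 65.5 mm above the table, from 70 mm) and all four lids are at rest on their tubs, level within 0.025 rad and within 12 mm of where they were; pot, jar and brush are within 15 mm of where they were, pot and jar upright (((height (world z) of lid_1 below 0.0655 m and angle between lid_1's own z axis and vertical below 0.025 rad) or (height (world z) of lid_2 below 0.0655 m and angle between lid_2's own z axis and vertical below 0.025 rad) or (height (world z) of lid_3 below 0.0655 m and angle between lid_3's own z axis and vertical below 0.025 rad) or (height (world z) of lid_4 below 0.0655 m and angle between lid_4's own z axis and vertical below 0.025 rad)) and height (world z) of lid_1 between 0.06 and 0.0725 m and angle between each of lid_1, lid_2, lid_3, lid_4's own z axis and vertical below 0.025 rad and distance of each of lid_1, lid_2, lid_3, lid_4 from where it was at the start of the episode below 0.012 m and linear speed of each of lid_1, lid_2, lid_3, lid_4 below 0.01 m/s and height (world z) of lid_2 between 0.06 and 0.0725 m and height (world z) of lid_3 between 0.06 and 0.0725 m and height (world z) of lid_4 between 0.06 and 0.0725 m and distance of each of clay_pot, glue_jar, brush from where it was at the start of the episode below 0.015 m and angle between each of clay_pot, glue_jar's own z axis and vertical below 0.1 rad); the robot touches nothing.
It fails at once if a lid is lifted (more than 8 mm), tipped off its tub or pushed aside (more than 15 mm) (height (world z) of any of lid_1, lid_2, lid_3, lid_4 above 0.078 m or angle between any of lid_1, lid_2, lid_3, lid_4's own z axis and vertical above 0.3 rad or distance of any of lid_1, lid_2, lid_3, lid_4 from where it was at the start of the episode above 0.015 m).
It fails at once if the pot, the jar or the brush is moved by more than 15 mm (distance of any of clay_pot, glue_jar, brush from where it was at the start of the episode above 0.015 m).
It also fails if it takes over 48 s, if anything falls off the work surface, if the arm or the gripper's body presses on something with over 40 N, if the wrist force passes 120 N, or if a joint passes its speed limit or range.

## Working session

There is one attempt and no reset: what is moved stays moved. The work goes in short steps, Python scripts to look and compute and a tool call to move; the robot and the scene stay as the last step left them, time stands still between calls to the robot, and variables do not carry over. Pictures are saved under pics/ and viewed, about 8 in all and at most 12, crops included, and the job is handed in when it is done.

Besides the shell and the picture viewer there is one more tool, called after "Emit:" as name([rows], argument=value, ...), one row to a line, values as JSON. jog_arm: Moves the arm, as the interface text tells. Shifts and turns lie within -1 to 1; 1 stands for 10 cm of shift or pi/2 rad of turn. Its arguments: {"type":"object","properties":{"deltas":{"type":"array"},"squeeze":{"type":"number"}},"required":["deltas"]}

```bash
mkdir -p pics
python3 - <<'E'
from rig import r
import cv2
s=r.sense();print(s)
for n in("top","scene"):
    cv2.imwrite(f"pics/{n}0.png",r.grab_frame(n)); print(n,r.calibration(n))
E
```

```text
{'clock': 0.0, 'qpos': array([ 1.23856987e+00,  3.53646577e-01,  1.63411527e+00, -2.05452836e-05,
        1.15521869e+00, -2.41819314e-03]), 'qvel': array([-0.00091919,  0.00080778,  0.00068175,  0.00094142,  0.00057758,
       -0.00036691]), 'joint_efforts': array([-2.45624142e-03, -6.05246258e+01, -3.42067981e+01, -3.14418203e-04,
        9.27915884e-03,  5.13361556e-06]), 'eef_pos': array([202.28754401, 590.89698046, 255.57071852]), 'tcp_rot': array([3.14157722e+00, 1.38791987e-03, 1.24099636e+00]), 'contact_force': array([ 0.17860238, -0.42903601,  0.18145472]), 'wrist_torque': array([0.04171009, 0.00194957, 0.01949706]), 'opening': 1.0034617113033923}
top {'mtx': array([[471.13034683,   0.        , 325.65616248],
       [  0.        , 471.13034683, 236.57766184],
       [  0.        ,   0.        ,   1.        ]]), 'k1': 0.00667165843572059, 'world_from_camera': array([[ 2.47978739e-02, -9.92131470e-01,  1.22720055e-01,
         4.58407300e+02],
       [-9.99571689e-01, -2.26990521e-02,  1.84713803e-02,
         2.36237091e+00],
       [-1.55404088e-02, -1.23125544e-01, -9.92269417e-01,
         9.44279973e+02],
       [ 0.00000000e+00,  0.00000000e+00,  0.00000000e+00,
         1.00000000e+00]])}
scene {'mtx': array([[541.12694347,   0.        , 318.82923564],
       [  0.        , 541.12694347, 238.606034  ],
       [  0.        ,   0.        ,   1.        ]]), 'k1': 0.03444527677130571, 'world_from_camera': array([[ 8.29654100e-01,  4.62342555e-01, -3.12911229e-01,
         8.56858457e+02],
       [ 5.58183362e-01, -6.97276675e-01,  4.49707208e-01,
        -4.52508428e+02],
       [-1.02669219e-02, -5.47763270e-01, -8.36570374e-01,
         9.38729551e+02],
       [ 0.00000000e+00,  0.00000000e+00,  0.00000000e+00,
         1.00000000e+00]])}
```

View pics/top0.png

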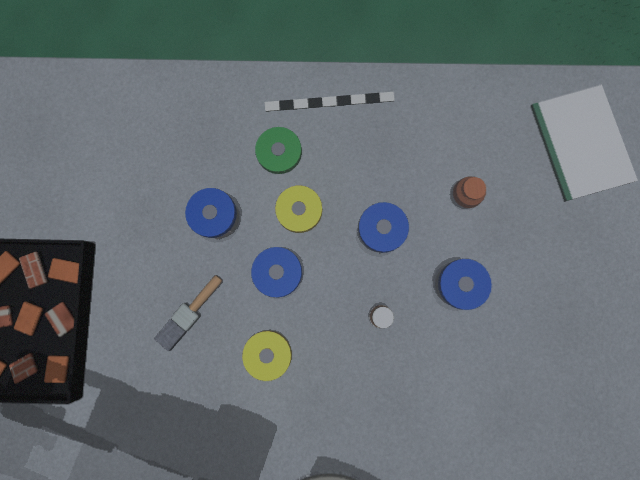

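View pics/scene0.png

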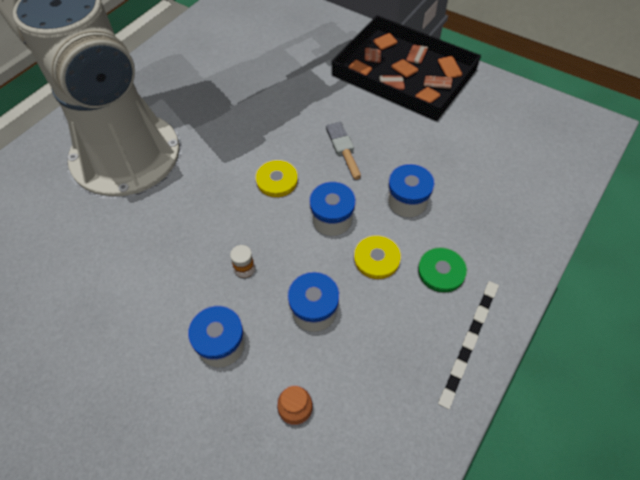

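The four blue lids sit at about (211,213), (277,272), (384,227) and (466,284) in the top view. The jar is at (382,317), the pot at (470,191) and the brush at (190,310). Next I'll locate the grey discs precisely in both views.

```bash
cat > h.py <<'E'
import numpy as np,cv2
from rig import r
def ray(n,uv,z):
    c=r.calibration(n);K=c["mtx"];T=c["world_from_camera"]
    d=np.array([(uv[0]-K[0,2])/K[0,0],(uv[1]-K[1,2])/K[1,1]]);p=d.copy()
    for _ in range(10): p=d/(1+c["k1"]*(p@p))
    v=T[:3,:3]@np.r_[p,1];o=T[:3,3]
    return o+v*(z-o[2])/v[2]
def lids(img):
    h=cv2.cvtColor(img,cv2.COLOR_BGR2HSV)
    m=cv2.inRange(h,(105,150,60),(130,255,255))
    out=[]
    for c in cv2.findContours(m,cv2.RETR_EXTERNAL,cv2.CHAIN_APPROX_NONE)[0]:
        if cv2.contourArea(c)<500: continue
        f=np.zeros_like(m);cv2.drawContours(f,[c],-1,255,-1)
        g=cv2.morphologyEx(f&~m,cv2.MORPH_OPEN,np.ones((3,3)))
        M=cv2.moments(g,True);out.append((M["m10"]/M["m00"],M["m01"]/M["m00"],M["m00"]))
    return out
E
python3 - <<'E'
from h import *
for n in("top","scene"):
    for u in lids(cv2.imread(f"pics/{n}0.png")): print(n,np.round(u,1),ray(n,u[:2],70).round(1))
for k,u,z in(("jar",(382,317),60),("pot",(473,186),66),("brush ends",(218,280),20),("b",(165,340),20),("y",(299,208),50),("g",(278,149),50),("y",(266,356),50)):print(k,ray("top",u,z).round())
E
```

```text
top [465.9 283.6 218. ] [ 485.3 -241.2   70. ]
top [276.  271.5 206. ] [499.1 109.2  70. ]
top [383.6 226.3 202. ] [588.3 -89.3  70. ]
top [209.2 211.6 189. ] [609.  239.9  70. ]
scene [214.5 329.4 226. ] [ 486.2 -240.9   70. ]
scene [313.1 293.7 197. ] [589.3 -89.5  70. ]
scene [332.1 198.7 146. ] [500.5 109.   70. ]
scene [411.4 180.4 138. ] [610.7 238.5  70. ]
jar [420. -89.  60.]
pot [ 670. -258.   66.]
brush ends [482. 229.  20.]
b [364. 325.  20.]
y [623.  72.  50.]
g [740. 117.  50.]
y [343. 124.  50.]
```

Both views agree within 2 mm, so I'm taking A(610,239), B(500,109), C(589,-89) and D(486,-241). The jaw's y axis is (.946,-.324), so I'll press 42 mm off centre along -y, at centre + (-40,+14), with the gripper shut. The first stop is lid A at (570,253).

Emit:
jog_arm([
  {"gripper":1,"translation":[0.3,-0.28,-0.05],"dr":[0,0,0]},
  {"gripper":1,"translation":[0.3,-0.28,-0.05],"dr":[0,0,0]},
  {"gripper":1,"translation":[0.3,-0.28,-0.05],"dr":[0,0,0]},
  {"gripper":1,"translation":[0.3,-0.28,-0.05],"dr":[0,0,0]},
  {"gripper":1,"translation":[0.3,-0.28,-0.05],"dr":[0,0,0]},
  {"gripper":1,"translation":[0.3,-0.28,-0.05],"dr":[0,0,0]},
  {"gripper":1,"translation":[0.3,-0.28,-0.05],"dr":[0,0,0]},
  {"gripper":1,"translation":[0.3,-0.28,-0.05],"dr":[0,0,0]},
  {"gripper":1,"translation":[0.3,-0.28,-0.05],"dr":[0,0,0]},
  {"gripper":1,"translation":[0.3,-0.28,-0.05],"dr":[0,0,0]},
  {"gripper":1,"translation":[0.3,-0.28,-0.1],"dr":[0,0,0]},
  {"gripper":1,"translation":[0.3,-0.28,-0.1],"dr":[0,0,0]},
], squeeze=20)

```text
clock: 1.1
eef_pos: [562.9, 254.4, 186.2]
tcp_rot: [3.141, -0.0, 1.241]
contact_force: [1.5, 0.8, 0.1]
opening: -0.001
```

Emit:
jog_arm([
  {"gripper":1,"translation":[0.08,-0.02,-0.2],"dr":[0,0,0]},
  {"gripper":1,"translation":[0,0,-0.2],"dr":[0,0,0]},
  {"gripper":1,"translation":[0,0,-0.1],"dr":[0,0,0]},
  {"gripper":1,"translation":[0,0,0],"dr":[0,0,0]},
  {"gripper":1,"translation":[0,0,0],"dr":[0,0,0]},
])

```text
clock: 1.52
eef_pos: [568.9, 254.2, 136.2]
tcp_rot: [-3.14, 0.001, 1.242]
contact_force: [0.5, 0.0, -0.3]
opening: -0.001
```

Emit:
jog_arm([
  {"gripper":1,"translation":[0,0,-0.1],"dr":[0,0,0]},
  {"gripper":1,"translation":[0,0,-0.1],"dr":[0,0,0]},
  {"gripper":1,"translation":[0,0,-0.05],"dr":[0,0,0]},
  {"gripper":1,"translation":[0,0,0],"dr":[0,0,0]},
  {"gripper":1,"translation":[0,0,0],"dr":[0,0,0]},
])

```text
clock: 1.93
eef_pos: [569.3, 254.2, 111.2]
tcp_rot: [-3.141, 0.001, 1.241]
contact_force: [-0.3, 0.9, 0.4]
opening: 0.002
```

Run:
```python
from h import *
print(r.sense()["contact_force"])
a=r.grab_frame("wrist");b=r.grab_frame("scene")[100:340,300:540]
cv2.imwrite("pics/w1.png",a)
```

```text
[-0.34918497  0.91240775  0.40468395]
```

View pics/w1.png

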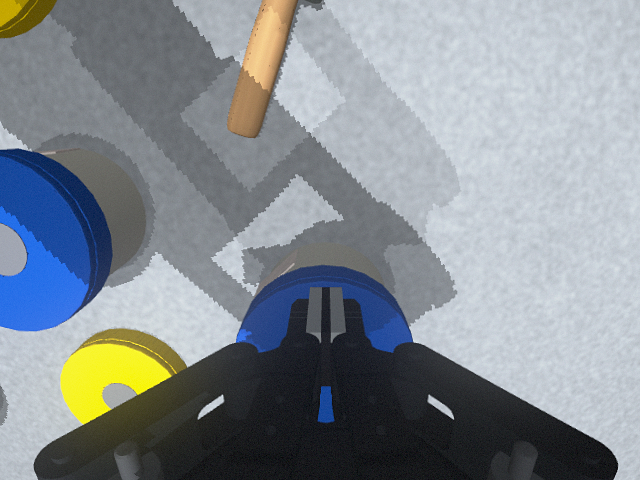

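The wrist view shows the shut fingertips at about (327,290), just inside lid A's near edge. I'll lower slowly.

Emit:
jog_arm([
  {"gripper":1,"translation":[0,0,-0.08],"dr":[0,0,0]},
  {"gripper":1,"translation":[0,0,-0.05],"dr":[0,0,0]},
  {"gripper":1,"translation":[0,0,-0.01],"dr":[0,0,0]},
  {"gripper":1,"translation":[0,0,0],"dr":[0,0,0]},
  {"gripper":1,"translation":[0,0,0],"dr":[0,0,0]},
])

```text
clock: 2.45
eef_pos: [569.5, 254.0, 97.3]
tcp_rot: [-3.141, 0.0, 1.241]
contact_force: [0.5, 0.2, 0.0]
opening: 0.0
```

Emit:
jog_arm([
  {"gripper":1,"translation":[0,0,-0.02],"dr":[0,0,0]},
  {"gripper":1,"translation":[0,0,0],"dr":[0,0,0]},
  {"gripper":1,"translation":[0,0,0],"dr":[0,0,0]},
])

```text
clock: 2.7
eef_pos: [569.6, 254.1, 95.6]
tcp_rot: [-3.142, 0.0, 1.241]
contact_force: [0.3, -0.1, 1.8]
opening: -0.002
```

Emit:
jog_arm([
  {"gripper":1,"translation":[0,0,-0.01],"dr":[0,0,0]},
  {"gripper":1,"translation":[0,0,0],"dr":[0,0,0]},
  {"gripper":1,"translation":[0,0,0],"dr":[0,0,0]},
])

```text
clock: 2.95
eef_pos: [569.8, 254.2, 95.1]
tcp_rot: [3.141, -0.0, 1.241]
contact_force: [-0.8, -0.5, 4.8]
opening: 0.003
```

It meets 4.8 N within about 0.7 mm, so lid A is stiff and seated. Next is lid B at (460,123).

Emit:
jog_arm([
  {"gripper":1,"translation":[0,0,0.15],"dr":[0,0,0]},
  {"gripper":1,"translation":[0,0,0.15],"dr":[0,0,0]},
  {"gripper":1,"translation":[-0.22,-0.26,0],"dr":[0,0,0]},
  {"gripper":1,"translation":[-0.22,-0.26,0],"dr":[0,0,0]},
  {"gripper":1,"translation":[-0.22,-0.26,0],"dr":[0,0,0]},
  {"gripper":1,"translation":[-0.22,-0.26,0],"dr":[0,0,0]},
  {"gripper":1,"translation":[-0.22,-0.26,0],"dr":[0,0,0]},
  {"gripper":1,"translation":[0,0,-0.14],"dr":[0,0,0]},
  {"gripper":1,"translation":[0,0,-0.1],"dr":[0,0,0]},
  {"gripper":1,"translation":[0,0,-0.04],"dr":[0,0,0]},
  {"gripper":1,"translation":[0,0,0],"dr":[0,0,0]},
  {"gripper":1,"translation":[0,0,0],"dr":[0,0,0]},
])

```text
clock: 3.95
eef_pos: [460.2, 124.7, 96.3]
tcp_rot: [-3.141, 0.0, 1.242]
contact_force: [-0.3, 0.3, -0.1]
opening: -0.003
```

Emit:
jog_arm([
  {"gripper":1,"translation":[0,0,-0.01],"dr":[0,0,0]},
  {"gripper":1,"translation":[0,0,0],"dr":[0,0,0]},
  {"gripper":1,"translation":[0,0,0],"dr":[0,0,0]},
])

```text
clock: 4.2
eef_pos: [459.9, 124.4, 95.7]
tcp_rot: [3.141, -0.0, 1.241]
contact_force: [-0.2, 0.2, 0.2]
opening: 0.003
```

Emit:
jog_arm([
  {"gripper":1,"translation":[0,0,-0.01],"dr":[0,0,0]},
  {"gripper":1,"translation":[0,0,0],"dr":[0,0,0]},
  {"gripper":1,"translation":[0,0,0],"dr":[0,0,0]},
])

```text
clock: 4.45
eef_pos: [459.7, 124.1, 94.6]
tcp_rot: [3.141, -0.0, 1.241]
contact_force: [0.4, 0.2, 0.3]
opening: 0.003
```

Emit:
jog_arm([
  {"gripper":1,"translation":[0,0,-0.005],"dr":[0,0,0]},
  {"gripper":1,"translation":[0,0,0],"dr":[0,0,0]},
  {"gripper":1,"translation":[0,0,0],"dr":[0,0,0]},
])

```text
clock: 4.7
eef_pos: [459.6, 124.1, 94.1]
tcp_rot: [-3.142, 0.0, 1.241]
contact_force: [0.1, 0.2, 0.6]
opening: -0.004
```

Emit:
jog_arm([
  {"gripper":1,"translation":[0,0,-0.01],"dr":[0,0,0]},
  {"gripper":1,"translation":[0,0,0],"dr":[0,0,0]},
  {"gripper":1,"translation":[0,0,0],"dr":[0,0,0]},
])

```text
clock: 4.95
eef_pos: [459.5, 124.1, 93.0]
tcp_rot: [-3.141, 0.0, 1.241]
contact_force: [-1.0, 0.6, 0.2]
opening: -0.001
```

Run:
```python
from h import *
print(r.sense()["contact_force"])
a=r.grab_frame("scene")[140:260,260:420]
cv2.imwrite("pics/s2.png",cv2.resize(np.hstack([cv2.imread("pics/scene0.png")[140:260,260:420],a]),None,fx=2.5,fy=2.5,interpolation=cv2.INTER_CUBIC))
```

```text
[-1.01547891  0.55045788  0.18631429]
```

View pics/s2.png

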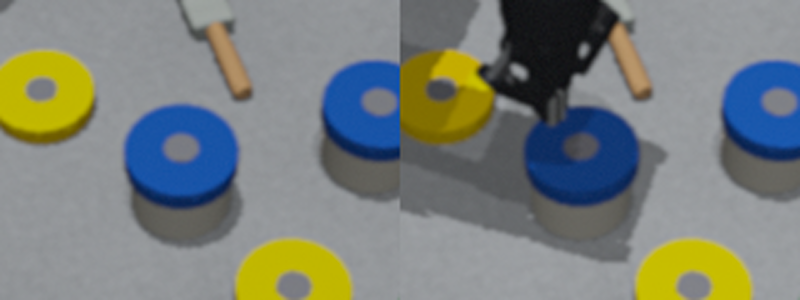

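The fingertips are on lid B's rim at about (555,115). They sit 2.7 mm lower than contact on lid A with hardly any force, so lid B is probably tipping. I'll press on to the stop.

Emit:
jog_arm([
  {"gripper":1,"translation":[0,0,-0.01],"dr":[0,0,0]},
  {"gripper":1,"translation":[0,0,0],"dr":[0,0,0]},
  {"gripper":1,"translation":[0,0,0],"dr":[0,0,0]},
])

```text
clock: 5.25
eef_pos: [459.6, 124.1, 92.0]
tcp_rot: [-3.141, 0.0, 1.241]
contact_force: [-0.2, 0.3, 0.7]
opening: -0.0
```

Emit:
jog_arm([
  {"gripper":1,"translation":[0,0,-0.005],"dr":[0,0,0]},
  {"gripper":1,"translation":[0,0,0],"dr":[0,0,0]},
  {"gripper":1,"translation":[0,0,0],"dr":[0,0,0]},
])

```text
clock: 5.5
eef_pos: [459.6, 124.1, 91.5]
tcp_rot: [-3.141, 0.0, 1.241]
contact_force: [-0.9, 0.1, 1.6]
opening: 0.001
```

Emit:
jog_arm([
  {"gripper":1,"translation":[0,0,-0.005],"dr":[0,0,0]},
  {"gripper":1,"translation":[0,0,0],"dr":[0,0,0]},
  {"gripper":1,"translation":[0,0,0],"dr":[0,0,0]},
])

```text
clock: 5.75
eef_pos: [459.5, 124.1, 91.1]
tcp_rot: [-3.141, -0.0, 1.241]
contact_force: [-2.1, 0.3, 2.8]
opening: -0.003
```

Emit:
jog_arm([
  {"gripper":1,"translation":[0,0,0.05],"dr":[0,0,0]},
  {"gripper":1,"translation":[0,0,0.15],"dr":[0,0,0]},
  {"gripper":1,"translation":[0.2,-0.07,0],"dr":[0,0,0]},
  {"gripper":1,"translation":[0.2,-0.08,0],"dr":[0,0,0]},
  {"gripper":1,"translation":[0,0,-0.1],"dr":[0,0,0]},
  {"gripper":1,"translation":[0,0,-0.04],"dr":[0,0,0]},
  {"gripper":1,"translation":[0,0,0],"dr":[0,0,0]},
  {"gripper":1,"translation":[0,0,0],"dr":[0,0,0]},
])

```text
clock: 6.42
eef_pos: [498.2, 109.0, 96.4]
tcp_rot: [-3.14, 0.001, 1.241]
contact_force: [-0.9, 0.4, 0.6]
opening: -0.002
```

The force reached 2.8 N after about 4.5 mm of sink, so lid B rocks and is the loose one. The tool is now over its middle, so I'll press down.

Emit:
jog_arm([
  {"gripper":1,"translation":[0.01,0,-0.01],"dr":[0,0,0]},
  {"gripper":1,"translation":[0,0,-0.01],"dr":[0,0,0]},
  {"gripper":1,"translation":[0,0,0],"dr":[0,0,0]},
  {"gripper":1,"translation":[0,0,0],"dr":[0,0,0]},
])

```text
clock: 6.75
eef_pos: [500.5, 109.2, 95.2]
tcp_rot: [3.141, -0.0, 1.241]
contact_force: [-0.7, -0.1, -0.4]
opening: -0.0
```

Emit:
jog_arm([
  {"gripper":1,"translation":[0,0,-0.01],"dr":[0,0,0]},
  {"gripper":1,"translation":[0,0,-0.01],"dr":[0,0,0]},
  {"gripper":1,"translation":[0,0,0],"dr":[0,0,0]},
  {"gripper":1,"translation":[0,0,0],"dr":[0,0,0]},
])

```text
clock: 7.08
eef_pos: [500.6, 109.2, 93.5]
tcp_rot: [3.142, -0.0, 1.241]
contact_force: [-1.5, 0.3, 5.9]
opening: -0.0
```

Emit:
jog_arm([
  {"gripper":1,"translation":[0,0,-0.01],"dr":[0,0,0]},
  {"gripper":1,"translation":[0,0,-0.01],"dr":[0,0,0]},
  {"gripper":1,"translation":[0,0,0],"dr":[0,0,0]},
  {"gripper":1,"translation":[0,0,0],"dr":[0,0,0]},
])

```text
clock: 7.42
eef_pos: [500.6, 109.2, 91.5]
tcp_rot: [3.142, -0.0, 1.241]
contact_force: [-2.5, -0.2, 6.2]
opening: -0.001
```

Emit:
jog_arm([
  {"gripper":1,"translation":[0,0,-0.01],"dr":[0,0,0]},
  {"gripper":1,"translation":[0,0,-0.01],"dr":[0,0,0]},
  {"gripper":1,"translation":[0,0,0],"dr":[0,0,0]},
  {"gripper":1,"translation":[0,0,0],"dr":[0,0,0]},
])

```text
clock: 7.75
eef_pos: [500.6, 109.2, 89.5]
tcp_rot: [3.142, -0.0, 1.241]
contact_force: [-1.2, 0.2, 6.5]
opening: 0.002
```

Emit:
jog_arm([
  {"gripper":1,"translation":[0,0,-0.01],"dr":[0,0,0]},
  {"gripper":1,"translation":[0,0,-0.01],"dr":[0,0,0]},
  {"gripper":1,"translation":[0,0,0],"dr":[0,0,0]},
  {"gripper":1,"translation":[0,0,0],"dr":[0,0,0]},
])

```text
clock: 8.08
eef_pos: [500.6, 109.2, 88.0]
tcp_rot: [3.141, -0.0, 1.241]
contact_force: [-4.7, -1.3, 14.1]
opening: -0.001
```

Emit:
jog_arm([
  {"gripper":1,"translation":[0,0,-0.01],"dr":[0,0,0]},
  {"gripper":1,"translation":[0,0,0],"dr":[0,0,0]},
  {"gripper":1,"translation":[0,0,0],"dr":[0,0,0]},
])

```text
clock: 8.33
eef_pos: [500.6, 109.2, 87.9]
tcp_rot: [3.141, -0.0, 1.241]
contact_force: [-8.9, -1.4, 26.9]
opening: -0.0
```

It hit a hard stop at 88.0 mm, about 7 mm down, with 27 N. I'll lift off and check.

Emit:
jog_arm([
  {"gripper":1,"translation":[0,0,0.02],"dr":[0,0,0]},
  {"gripper":1,"translation":[0,0,0.2],"dr":[0,0,0]},
  {"gripper":1,"translation":[0,0,0.4],"dr":[0,0,0]},
  {"gripper":1,"translation":[0,0,0.4],"dr":[0,0,0]},
  {"gripper":1,"translation":[-0.2,0.2,0.2],"dr":[0,0,0]},
  {"gripper":1,"translation":[-0.2,0.3,0],"dr":[0,0,0]},
  {"gripper":1,"translation":[-0.2,0.3,0],"dr":[0,0,0]},
  {"gripper":1,"translation":[-0.1,0.3,0],"dr":[0,0,0]},
  {"gripper":1,"translation":[0,0.3,0],"dr":[0,0,0]},
  {"gripper":1,"translation":[0,0.3,0],"dr":[0,0,0]},
  {"gripper":1,"translation":[0,0.3,0],"dr":[0,0,0]},
  {"gripper":1,"translation":[0,0,0],"dr":[0,0,0]},
])

```text
clock: 9.33
eef_pos: [430.9, 313.7, 208.5]
tcp_rot: [3.141, -0.003, 1.243]
contact_force: [1.0, -0.5, -0.2]
opening: 0.004
```

Run:
```python
from h import *
for n in("top","scene"):
    a=r.grab_frame(n);cv2.imwrite(f"pics/{n}9.png",a)
    for u in lids(a): print(n,np.round(u,1),ray(n,u[:2],70).round(1),ray(n,u[:2],63).round(1))
```

```text
top [465.9 283.7 219. ] [ 485.3 -241.1   70. ] [ 485.5 -243.1   63. ]
top [276.4 271.8 203. ] [498.7 108.5  70. ] [499.  109.3  63. ]
top [383.7 226.2 199. ] [588.7 -89.4  70. ] [589.7 -90.1  63. ]
top [209.1 211.6 190. ] [609.1 239.9  70. ] [610.3 241.8  63. ]
scene [214.5 329.4 226. ] [ 486.2 -240.9   70. ] [ 483.2 -239.2   63. ]
scene [313.  293.7 198. ] [589.3 -89.6  70. ] [587.1 -86.6  63. ]
scene [332.  200.7 143. ] [503.2 104.8  70. ] [500.3 109.3  63. ]
scene [411.4 180.4 138. ] [610.7 238.5  70. ] [608.8 244.1  63. ]
```

View pics/scene9.png

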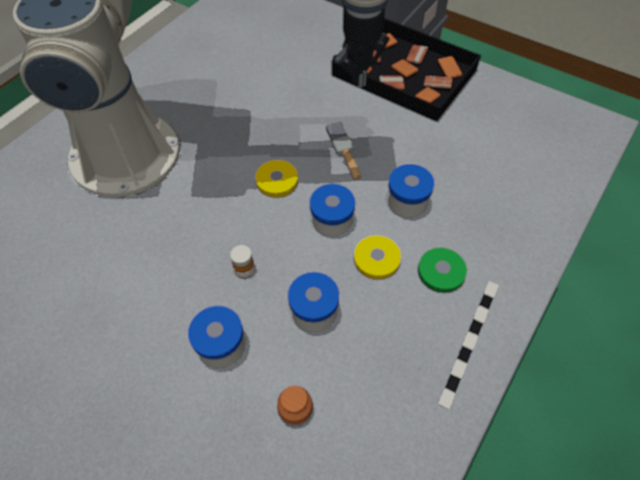

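At height 63, the two views now agree on lid B at (499–500,109). The other lids, pot, jar and brush haven't moved, and the arm is clear, so I'm handing in.

```bash
python3 -c "
from rig import r
print(r.sign_off())"
```

```text
the job is handed in; nothing more can be done
None
```

I found the loose lid and pressed it home, then handed the job in at about 9.4 s. The hand-in reports no verdict.

- **Finding it:** The lid at about (610, 239) mm was firm, meeting 4.8 N within about 0.7 mm. The lid at about (500, 109) mm sank about 4.5 mm at its edge under 1–3 N, so that was the one that rocked. I did not need to press the other two.
- **Pressing it home:** I pressed that lid in the middle. It sank 7 mm to a hard stop and I stopped pressing at 27 N. The catch gave at only about 6 N, lower than the 10 N you gave.
- **Last checks:** Both cameras place that lid in the same spot, within about 1.5 mm, only if its top is 63 mm above the table. The other three lids measured within about 0.5 mm of their starting spots. By eye the pot, jar and brush had not moved, and the arm was clear of everything. No check failed, but I did not measure the lids' tilt directly.

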